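Locate an angle-iron offcut in a drilling fixture and lock it with the cam

TASK

Set up the angle-iron offcut in the drilling fixture without picking anything up: with the fingertips push it back until the edge of its flat leg sits flush against the long fence, slide it along the fence right up to the end stop, and only then swing the cam lever round until the cam jams tight against the angle. Only push; do not lift or tip the angle, leave the tape measure, bolt and soapstone marker where they lie, and finish with the hand clear.

Things in the scene. Friction and masses are not known exactly. Their poses are not given: they have to be found in the camera images.
- fixture: Bolted-down drilling fixture: ground steel plate 10 mm thick, origin on the table under it; plate spans own x -105 to +90 mm, y -175 to +150 mm, top at z 10. Own +x points to the long fence (away from the robot within 0.25 rad), own +y along the fence to the end stop.
- corner (a point): Corner where the planes of fence face and stop face meet, on the plate's top (fixture x +60, y +80, z 10 mm); axes parallel to the fixture's. Fence: dark steel, face at corner x = 0, from y -221 to -16 mm, 22 mm thick behind, 14 mm high over the plate (screw heads 19). End stop: dark steel block, face at corner y = 0, x -36 to +22 mm, 32 mm high.
- cam_pivot (a point): Upright pivot of the cam lever, on the plate's top (fixture x -7, y +38, z 10 mm). The cam is a steel disc of radius 22 mm set 10 mm off the pivot, 18 mm high; its bolt head reaches 24 mm.
- lever_knob (a point): Centre of the black ball (23 mm across) at the lever's end, 106 mm from the pivot, 31 mm above the plate. The lever is an 11 mm round bar; its centre line rises from 18 mm above the plate (30 mm from the pivot) to 30 mm (98 mm from the pivot).
- cam_lever (a joint): Lever angle about the pivot, rad, 0 to 2.3, grows (closes) counter-clockwise from above. At 0 the lever points 140 deg from fixture +x towards +y; closing sweeps it past fixture -x. With the angle home the cam meets its upright leg at about 1.6 and jams just beyond; below 0.35 the angle passes it freely. Stays where left; friction 0.12 N m; 6 to 10 N at 85 mm from the pivot locks it.
- angle: Loose dark angle-iron offcut, 0.2 kg: L section 40 x 40 mm, walls 4 mm, 100 mm long along own y. Origin: middle of the underside. The flat leg lies down, own x -20 to +20 mm, its free edge (x -20) towards the fence; the upright leg stands on its +x edge, 40 mm high, facing the robot. It starts on the plate towards the end away from the stop, up to 0.4 rad askew.
- angle_lead (a point): Lower corner of the flat leg's free edge at the end that must meet the stop (angle x -20, y -50, z 0 mm).
- angle_tail (a point): The same corner at the other end (angle x -20, y +50, z 0 mm).
- tape_measure: Bystander: yellow tape measure 36 x 92 x 72 mm standing on the table beyond the stop end; origin under its middle. Leave alone.
- big_bolt: Bystander: big hexagon bolt 33 x 98 x 29 mm lying on the table at the robot's side of the fixture, lever end; origin under its middle. Leave alone.
- soapstone: Bystander: pale flat soapstone marker, 14 x 140 x 6 mm, lying on the table beside the fixture at the end away from the stop; origin under its middle, own y along it. Leave alone.

How it is judged:
By the outcome, as a careful person would: the job done as asked, in the order asked, and still so for the second after the job is handed in, with the robot touching nothing.
It also fails if it takes over 61 s, if anything falls off the work surface, if the arm or the gripper's body presses on something with over 40 N, if the wrist force passes 120 N, or if a joint passes its speed limit or range.

ROBOT

A 6-joint arm with a two-finger parallel gripper is mounted at the origin on a cart in front of the work surface, level with it; the furniture and walls round the work are solid. World frame = base frame: x ahead of the robot, y to its left, z up, the work surface at z = 0. Lengths are in m, angles in rad, forces in N, time in s.
With the tool pointing down it reaches from about 0.375 to 0.975 m from the base axis. Payload 3.8 kg.
Tool frame: the origin (TCP) lies midway between the tips of the shut fingers; the grasp point (between the pads) lies 19 mm behind it; z points along the fingers, y is the line along which they close (so a half turn about z gives the same grasp; the last joint's range is limited). The gripper opens to 85 mm and grips with 20 to 120 N. Pads are 22 mm wide; open, the fingers measure 114 mm over their backs; the gripper's body (76 mm by 85 mm) begins 54 mm behind the grasp point. The pads swing forward as they close: fully open they stand 13 mm farther back than shut.
Start: joints at [-1.143, 0.264, 1.604, -0, 1.274, -0.037], TCP at [0.303, -0.603, 0.231] pointing down, gripper open.
Joint ranges: [-2.63, 2.63], [-0.94, 2.18], [0.31, 2.57], [-1.31, 4.45], [0, 2.66], [-2.55, 2.55]. Speed limits (rad/s): [2.57, 2.57, 3.14, 3.14, 3.14, 3.14].

INTERFACE

Orientations are given as a rotation vector (axis times angle).
In Python, from workcell import bot gives the robot as it stands.
- The arm moves only by the tool step_arm, never from a script. Its argument "motion" is a list of rows, each a list of 5 numbers: the finger opening in cm, from 0 to 8.54, then the shift along the tool's x, y, z in cm, then the turn about the tool's z in degrees. In form: [[claw, dx, dy, dz, twist], ...]. A call has 1 to 20 rows; each row is the pose to reach, as a shift and turn from the pose commanded when the call began, along the tool's axes at that moment; what a row does not reach only later rows make up. A row lasts 1/10 s, in which the tool goes at most 50 mm and 8.59 degrees, less where a joint would pass 70% of its speed; a pose out of reach is approached as far as the arm can. A call with a gripper value outside its range is refused whole. The fingers move at their own pace and stop on an object; "force" is the grip in N (left out, the last holds). Time passes only in rows, so rows that repeat a pose let the fingers close. It gives the time, the measured TCP pose, the force, the opening and the grip force at its end, in the units of the state.
- bot.read_state(): the state, without advancing time (a new reading comes with each control period).
- bot.read_camera(name): name is "scene" or "top" or "wrist"; returns (picture, depth): 420x560x3 uint8, red, green, blue; 420x560 float32, m along the optical axis (not along the pixel's ray), 0 where there is no reading.
- bot.calibration(name): a dict with "mtx" (3x3 intrinsics, pixels), "k1" (the pictures are not rectified: a ray, as slopes to the right and down, at radius r is drawn at 1 + k1 r^2 times it, then the intrinsics apply), "origin" and "orientation" of the camera in the world; the wrist camera has in their place "T_tool_cam" (4x4, takes a point from camera to tool coordinates, whose origin is the TCP and whose axes are the flange's). Camera axes: x right, y up, looking along -z (the intrinsics and any distortion apply to the point x, -y, -z); pixel columns grow to the right and rows downward; lengths in m; the calibration is good to about 2 mm. A picture is of the moment at which its call begins: read the wrist's pose just before it. calibration takes no time and is no camera call.
- bot.finish_job(): hands the job in; it is judged then, once.
The state is a dict: "time": time; "q": joint angles; "joint_vel": joint speeds; "joint_torque": joint torques, N m; "tool_pos": TCP position; "tcp_rot": TCP orientation; "wrist_force": force on the tool from outside, world axes, zero at the start; "torque": the same for the moment, N m; "width": opening from 0.0 (shut) to 1.0 (fully open); "grip_force": force on a finger pad.
Only numpy, scipy, OpenCV 4.12 (cv2) and the standard library are available. Lean on these libraries where they do the work, as an engineer would, in place of code of your own. Each camera call takes 0.05 s, during which the arm holds its last target. There are 200 camera calls.

## Working session

There is one attempt and no reset: what is moved stays moved. The work goes in short steps, Python scripts to look and compute and a tool call to move; the robot and the scene stay as the last step left them, time stands still between calls to the robot, and variables do not carry over. Pictures are saved under pics/ and viewed, at most 10 in all, crops included, and the job is handed in when it is done.

Besides the shell and the picture viewer there is one more tool, called after "Request:" by a JSON object that holds its "api" and its "payload", one argument or row to a line. step_arm: Moves the arm, as the interface text tells. Its arguments: {"type":"object","properties":{"motion":{"type":"array","items":{"type":"array","items":{"type":"number"}}},"force":{"type":"number"}},"required":["motion"]}

```bash
mkdir -p pics; cat > h.py <<'E'
import numpy as np, cv2
from scipy.spatial.transform import Rotation as R
from workcell import bot
def cam(name):
    st=bot.read_state(); im,d=bot.read_camera(name); return st,im,d
def pose(name,st=None):
    c=bot.calibration(name)
    if 'origin' in c:
        o=np.array(c['orientation']); 
        Rm=R.from_rotvec(o).as_matrix() if o.shape==(3,) else (o if o.shape==(3,3) else R.from_quat(o).as_matrix())
        return c,Rm,np.array(c['origin'])
    T=np.array(c['T_tool_cam']); Rt=R.from_rotvec(st['tcp_rot']).as_matrix()
    return c,Rt@T[:3,:3],Rt@T[:3,3]+np.array(st['tool_pos'])
def ray(c,px):
    K=np.array(c['mtx']); p=cv2.undistortPoints(np.array([[px]],float),K,np.array([c['k1'],0,0,0.]))[0,0]
    return np.array([p[0],-p[1],-1])
def onz(name,px,z,st=None):
    c,Rm,o=pose(name,st); v=Rm@ray(c,px); return o+v*(z-o[2])/v[2]
def proj(name,P,st=None):
    c,Rm,o=pose(name,st); q=(np.atleast_2d(P)-o)@Rm
    q=q*[1,-1,-1]
    return cv2.projectPoints(q,np.zeros(3),np.zeros(3),np.array(c['mtx']),np.array([c['k1'],0,0,0.]))[0][:,0]
E
python3 - <<'E'
from h import *
for n in ('top','scene'):
    st,im,d=cam(n); cv2.imwrite(f'pics/{n}0.png',im[...,::-1]); np.save(n+'d.npy',d); print(bot.calibration(n))
s=bot.read_state(); print(s); print(R.from_rotvec(s['tcp_rot']).as_matrix().round(3))
E
```

```text
{'mtx': array([[430.41258147,   0.        , 276.12850031],
       [  0.        , 430.41258147, 206.6955303 ],
       [  0.        ,   0.        ,   1.        ]]), 'k1': -0.07839843680022215, 'origin': array([0.35149924, 0.03514978, 0.91046001]), 'orientation': array([ 0.14178757, -0.11499573, -1.55488158])}
{'mtx': array([[478.93589591,   0.        , 289.11202352],
       [  0.        , 478.93589591, 207.51124033],
       [  0.        ,   0.        ,   1.        ]]), 'k1': -0.10501872431535865, 'origin': array([0.1826361 , 0.50909115, 0.70285595]), 'orientation': array([ 0.2582568 , -0.90834902, -2.40620583])}
{'time': 0.1, 'q': array([-1.14289755e+00,  2.64722284e-01,  1.60524333e+00,  1.74314036e-05,
        1.27372913e+00, -3.68992434e-02]), 'joint_vel': array([ 0.00052277, -0.00127399, -0.00342506,  0.00173016,  0.00030197,
       -0.00074275]), 'joint_torque': array([ 8.52854146e-05, -5.16705108e+01, -3.68592095e+01, -1.34914085e-04,
        6.29699338e-03, -2.63768510e-05]), 'tool_pos': array([ 0.30228815, -0.60277614,  0.23005339]), 'tcp_rot': array([-3.05512821e+00, -7.23065195e-01,  6.15350567e-04]), 'wrist_force': array([-0.70380176,  0.74821675,  0.29279925]), 'torque': array([-0.02271475, -0.00726824, -0.01197671]), 'grip_force': 0.0, 'width': 1.000504455212042}
[[ 0.894  0.448 -0.001]
 [ 0.448 -0.894  0.002]
 [ 0.    -0.002 -1.   ]]
```

View pics/top0.png

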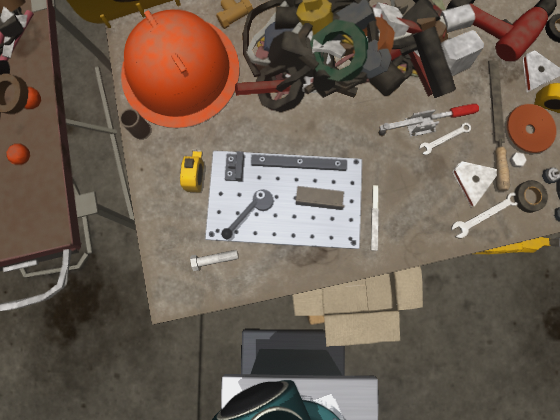

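View pics/scene0.png

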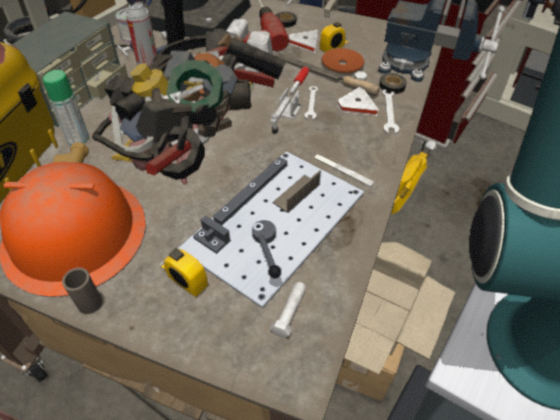

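Both views show the plate with its fence at the far side. In the top view the plate corners are near (213,151), (363,158), (359,247) and (206,240). The stop is at (233,165), the cam at (263,200), the knob at (227,233) and the angle at (320,197). I'll enlarge this region.

```bash
python3 - <<'E'
import cv2
a=cv2.imread('pics/top0.png')[143:253,200:370]; cv2.imwrite('pics/top0c.png',cv2.resize(a,None,fx=4.7,fy=4.7,interpolation=cv2.INTER_CUBIC))
E
```

```text
(no output)
```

View pics/top0c.png

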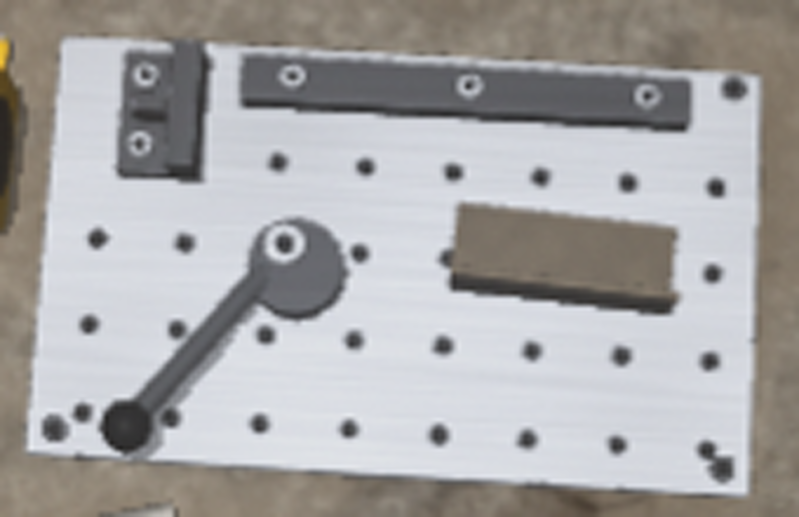

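```bash
cat >> h.py <<'E'
from scipy.optimize import least_squares
def T2(p,L):
    L=np.atleast_2d(np.array(L,float)); c,s=np.cos(p[2]),np.sin(p[2])
    return np.c_[p[0]+c*L[:,0]-s*L[:,1],p[1]+s*L[:,0]+c*L[:,1],L[:,2]]
def fit(name,L,px,p0,st=None):
    r=least_squares(lambda p:(proj(name,T2(p,L),st)-px).ravel(),p0); return r.x,np.abs(r.fun).max()
E
python3 - <<'E'
from h import *
up=lambda a:np.array(a,float)/4.7+[200,143]-0.4
F,e=fit('top',np.array([[90,150,10],[90,-175,10],[-105,-175,10],[-105,150,10]])/1e3,up([[62,38],[761,75],[748,495],[27,452]]),[.5,.03,0]); print('fix',F,e)
A,e=fit('top',np.array([[-20,-50,14],[-20,50,14]])/1e3,up([[458,203],[678,228]]),[.5,-.1,3.14]);print('ang',A,e)
f=lambda P:((np.asarray(P)[...,:2]-F[:2])@np.array([[np.cos(F[2]),-np.sin(F[2])],[np.sin(F[2]),np.cos(F[2])]]))*1e3
print('angle in fixture',f(A[:2]),A[2]-F[2])
print('knob fix',f(onz('top',up([127,426])[()],.041)),'pivot',f(onz('top',up([285,243]),.034)))
print('angle near lower',f(onz('top',up([450,289]),.01)),f(onz('top',up([672,313]),.01)), 'near top z50',f(onz('top',up([450,275]),.05)),f(onz('top',up([675,295]),.05)))
img=cv2.imread('pics/top0.png')
img=cv2.resize(img,None,fx=4.7,fy=4.7,interpolation=cv2.INTER_CUBIC)
def dots(p,L,col):
    for q in proj('top',T2(p,np.array(L)/1e3)): cv2.circle(img,tuple(int(v) for v in (q+.4)*4.7),4,col,-1)
dots(F,[[60,80-221,24],[60,64,24],[24,80,42],[-7,38,34],[60,80,10]],(0,0,255))
dots(A,[[x,y,z] for x in(20,) for y in(-50,50) for z in (0,40+10)]+[[-20,-50,14],[-20,50,14]],(0,255,0))
cv2.imwrite('pics/ov.png',img[672:1190,940:1740])
print('world stop',T2(F,[[.06,.08,.01],[-.007,.038,.01]]))
print('tape',onz('top',(190,172),.0),'bolt',onz('top',(215,261),.0),'soap',onz('top',(375,217),0))
E
```

```text
fix [ 0.52697343  0.04643825 -0.04667033] 0.6998913951182999
ang [ 0.51998793 -0.04002683  3.0366476 ] 0.0020939306231753108
angle in fixture [ -2.9440137  -86.69682868] 3.0833179311295016
knob fix [-92.4373221 100.3184706] pivot [-6.76533935 37.76069548]
angle near lower [-19.02649305 -36.48876643] [ -24.24193204 -136.926959  ] near top z50 [-19.81826698 -35.40917741] [ -22.99828701 -132.72761806]
world stop [[0.59064037 0.12355194 0.01      ]
 [0.52175389 0.08472345 0.01      ]]
tape [0.57681008 0.24130918 0.        ] bolt [0.38429608 0.1792628  0.        ] soap [ 0.48182859 -0.15983521  0.        ]
```

View pics/ov.png

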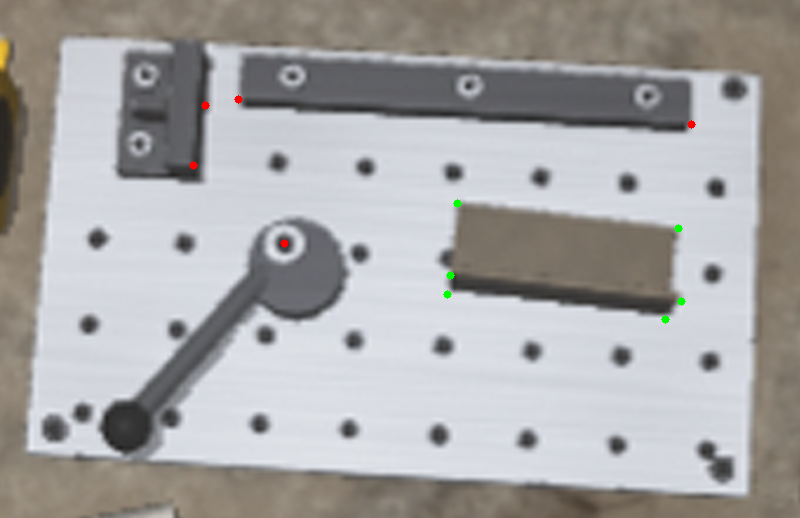

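```bash
cat >> h.py <<'E'
F=np.array([0.52697343,0.04643825,-0.04667033])
def go(fx,fy,z):
    """print tool-axis shift (cm) and twist (deg) to reach fixture mm point, world z mm, tool x along fixture x"""
    s=bot.read_state(); M=R.from_rotvec(s['tcp_rot']).as_matrix()
    t=T2(F,[[fx/1e3,fy/1e3,z/1e3]])[0]; d=M.T@(t-s['tool_pos'])*100
    print('shift',d.round(2),'twist',round(np.degrees(np.arctan2(M[1,0],M[0,0])-F[2]),1),'len',round(np.linalg.norm(d),1))
def here():
    s=bot.read_state(); P=np.array(s['tool_pos']); c,q=np.cos(F[2]),np.sin(F[2]); d=P[:2]-F[:2]
    print('t',s['time'],'fix mm',(np.array([c*d[0]+q*d[1],-q*d[0]+c*d[1],P[2]])*1e3).round(1),'F',np.round(s['wrist_force'],1),'w',s['width'])
E
python3 -c "
from h import *
here();go(-55,-87,120);go(-55,-87,13)"
```

```text
t 0.1 fix mm [-194.2 -659.   230.1] F [-0.7  0.7  0.3] w 1.000504455212042
shift [ 40.13 -43.05  11.1 ] twist 29.3 len 59.9
shift [ 40.13 -43.02  21.8 ] twist 29.3 len 62.7
```

Request:
{"api": "step_arm", "payload": {
  "motion": [
    [3, 4, -4.3, 1, 3],
    [3, 7, -7.5, 2, 6],
    [3, 10, -11, 3, 9],
    [3, 13, -14, 4, 12],
    [3, 16, -17.2, 5, 15],
    [3, 19, -20.4, 6, 18],
    [3, 22, -23.6, 7, 21],
    [3, 25, -26.8, 8, 24],
    [3, 28, -30, 9, 27],
    [3, 31, -33.3, 10, 29.3],
    [3, 34, -36.5, 10.5, 29.3],
    [3, 37, -39.7, 11.1, 29.3],
    [3, 40.1, -43, 11.1, 29.3],
    [3, 40.1, -43, 11.1, 29.3],
    [3, 40.1, -43, 11.1, 29.3],
    [3, 40.1, -43, 11.1, 29.3]
  ]
}}

```text
time: 1.7
tool_pos: [0.4679, -0.0398, 0.1201]
tcp_rot: [3.14, -0.073, -0.001]
wrist_force: [-0.3, -0.5, -0.6]
width: 0.355
grip_force: 0.0
```

```bash
python3 -c "
from h import *
here();go(-55,-87,13)
st,im,d=cam('wrist'); cv2.imwrite('pics/w1.png',im[...,::-1]); np.save('w1.npy',d)"
```

```text
t 1.7 fix mm [-55.  -88.9 120.1] F [-0.3 -0.5 -0.6] w 0.35499732665451295
shift [ 1.000e-02 -2.000e-01  1.071e+01] twist -0.0 len 10.7
```

View pics/w1.png

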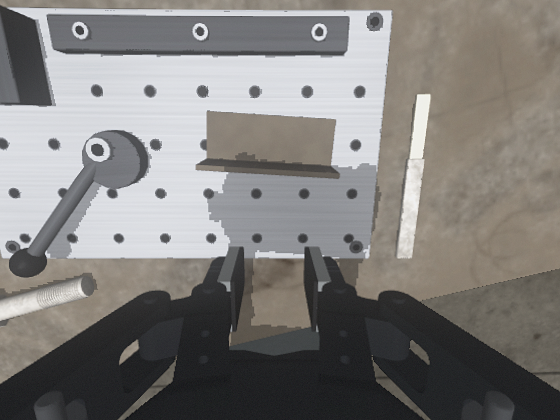

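The wrist view shows the fingers on the robot's side of the angle and centred on it. The free edge runs (208,110) to (336,120), and the top of the upright leg runs (197,165) to (338,175). Nothing is in the way, so I'll go down.

Request:
{"api": "step_arm", "payload": {
  "motion": [
    [3, 0, -0.2, 3.5, 0],
    [3, 0, -0.2, 7, 0],
    [3, 0, -0.2, 9.5, 0],
    [3, 0, -0.2, 10.4, 0],
    [3, 0, -0.2, 10.7, 0],
    [3, 0, -0.2, 10.7, 0]
  ]
}}

```text
time: 2.35
tool_pos: [0.4689, -0.038, 0.0138]
tcp_rot: [3.141, -0.075, 0.001]
wrist_force: [0.3, -1.4, 0.2]
width: 0.348
grip_force: 0.0
```

```bash
python3 -c "
from h import *
here()
c=bot.calibration('wrist')
s=bot.read_state()
s['tool_pos']=np.array([0.4679,-0.0398,0.1201])
for p,z in (((208,110),.014),((336,120),.014),((197,168),.05),((338,177),.05),((97,150),.034)):
  P=onz('wrist',p,z,s); d=P[:2]-F[:2]; print(p,(np.array([[np.cos(F[2]),np.sin(F[2])],[-np.sin(F[2]),np.cos(F[2])]])@d*1e3).round(1))"
```

```text
t 2.35 fix mm [-54.1 -87.1  13.8] F [ 0.3 -1.4  0.2] w 0.34787860488198613
(208, 110) [ 22.1 -39.1]
(336, 120) [  14.7 -137.3]
(197, 168) [-16.8 -36.6]
(338, 177) [ -23.1 -133.8]
(97, 150) [-6.2 38.7]
```

Request:
{"api": "step_arm", "payload": {
  "motion": [
    [3, 1.2, 0, 0, 0],
    [3, 1.7, 0, 0, 0],
    [3, 2.2, 0, 0, 0],
    [3, 2.6, 0, 0, 0],
    [3, 3.0, 0, 0, 0],
    [3, 3.4, 0, 0, 0],
    [3, 3.8, 0, 0, 0],
    [3, 4.2, 0, 0, 0],
    [3, 4.6, 0, 0, 0],
    [3, 5.0, 0, 0, 0],
    [3, 5.4, 0, 0, 0],
    [3, 5.7, 0, 0, 0],
    [3, 5.8, 0, 0, 0],
    [3, 5.8, 0, 0, 0]
  ]
}}

```text
time: 3.75
tool_pos: [0.5268, -0.04, 0.0134]
tcp_rot: [3.141, -0.073, 0.001]
wrist_force: [-0.0, 0.4, -0.3]
width: 0.355
grip_force: 0.1
```

```bash
python3 -c "
from h import *
here()
"
```

```text
t 3.75 fix mm [  3.9 -86.4  13.4] F [-0.   0.4 -0.3] w 0.3548561875344536
```

Request:
{"api": "step_arm", "payload": {
  "motion": [
    [3, 0.1, 0, 0, 0],
    [3, 0.2, 0, 0, 0],
    [3, 0.3, 0, 0, 0],
    [3, 0.4, 0, 0, 0],
    [3, 0.4, 0, 0, 0]
  ]
}}

```text
time: 4.25
tool_pos: [0.5305, -0.0402, 0.0133]
tcp_rot: [-3.141, 0.073, -0.001]
wrist_force: [-0.7, 0.1, 0.0]
width: 0.354
grip_force: 0.5
```

Request:
{"api": "step_arm", "payload": {
  "motion": [
    [3, 0.05, 0, 0, 0],
    [3, 0.1, 0, 0, 0],
    [3, 0.1, 0, 0, 0]
  ]
}}

```text
time: 4.55
tool_pos: [0.5314, -0.0402, 0.0133]
tcp_rot: [3.141, -0.073, 0.0]
wrist_force: [-1.9, -0.2, 1.6]
width: 0.353
grip_force: 0.7
```

```bash
python3 -c "
from h import *
here()
st,im,d=cam('wrist'); cv2.imwrite('pics/w2.png',im[...,::-1])
s2,im,d=cam('top'); cv2.imwrite('pics/t2.png',im[...,::-1])"
```

```text
t 4.55 fix mm [  8.4 -86.4  13.3] F [-1.9 -0.2  1.6] w 0.3525728775199899
```

View pics/w2.png

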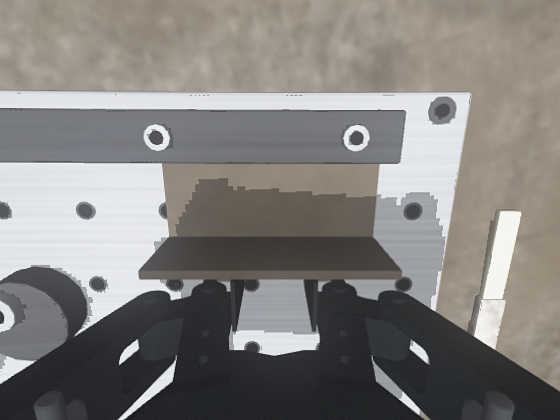

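The free edge meets the fence along (163,162) to (379,163) and looks parallel. I'll press a touch more to confirm contact.

Request:
{"api": "step_arm", "payload": {
  "motion": [
    [3, 0.05, 0, 0, 0],
    [3, 0.1, 0, 0, 0],
    [3, 0.1, 0, 0, 0]
  ]
}}

```text
time: 4.95
tool_pos: [0.5319, -0.0402, 0.0132]
tcp_rot: [-3.141, 0.073, 0.001]
wrist_force: [-3.6, -0.6, 2.1]
width: 0.353
grip_force: 1.7
```

```bash
python3 -c "
from h import *
here()
"
```

```text
t 4.95 fix mm [  9.  -86.3  13.2] F [-3.6 -0.6  2.1] w 0.353139311255897
```

Request:
{"api": "step_arm", "payload": {
  "motion": [
    [3, -0.5, 0, 0, 0],
    [3, -2, 0, 0, 0],
    [0, -3, 0, -3, 0],
    [0, -3, 1.5, -6.5, 0],
    [0, -2, 3.5, -6.5, 0],
    [0, 0.2, 6, -6.5, 0],
    [0, 2.2, 7.8, -6.5, 0],
    [0, 2.2, 7.8, -4, 0],
    [0, 2.2, 7.8, -1.5, 0],
    [0, 2.2, 7.8, -0.3, 0],
    [0, 2.2, 7.8, 0, 0],
    [0, 2.2, 7.8, 0, 0]
  ]
}}

```text
time: 6.15
tool_pos: [0.5505, -0.119, 0.0131]
tcp_rot: [-3.141, 0.073, 0.0]
wrist_force: [0.4, -0.6, -0.3]
width: 0.0
grip_force: 0.0
```

```bash
python3 -c "
from h import *
here();go(31,-155,12.5)
for n in ('top','wrist'):
  s2,im,d=cam(n); cv2.imwrite(f'pics/{n}3.png',im[...,::-1])
a=cv2.imread('pics/top3.png')[143:253,200:370];a=cv2.resize(a,(420,272),interpolation=cv2.INTER_CUBIC)
b=cv2.resize(cv2.imread('pics/wrist3.png'),(363,272)); cv2.imwrite('pics/c3.png',cv2.hconcat([a,b]))
"
```

```text
t 6.15 fix mm [  31.3 -164.2   13.1] F [ 0.4 -0.6 -0.3] w 4.930051411299767e-05
shift [-0.03 -0.92  0.06] twist 0.0 len 0.9
```

View pics/c3.png

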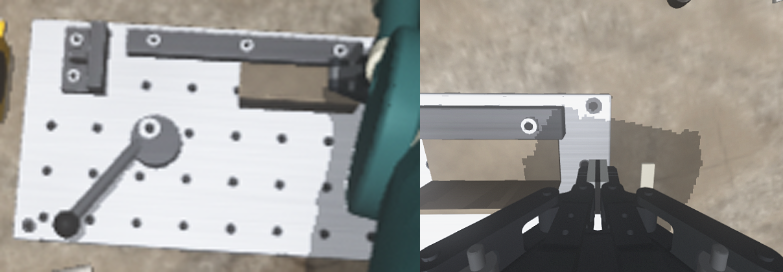

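The angle is flush with the fence and the shut fingers stand just past its tail end. Now I'll slide it along.

Request:
{"api": "step_arm", "payload": {
  "motion": [
    [0, 0, -0.8, 0.05, 0],
    [0, 0, -1.4, 0.05, 0],
    [0, 0, -2.0, 0.05, 0],
    [0, 0.02, -2.6, 0.05, 0],
    [0, 0.04, -3.2, 0.05, 0],
    [0, 0.06, -3.8, 0.05, 0],
    [0, 0.08, -4.4, 0.05, 0],
    [0, 0.1, -5.0, 0.05, 0],
    [0, 0.11, -5.6, 0.05, 0],
    [0, 0.12, -6.2, 0.05, 0],
    [0, 0.13, -6.8, 0.05, 0],
    [0, 0.14, -7.4, 0.05, 0],
    [0, 0.15, -8.0, 0.05, 0],
    [0, 0.16, -8.6, 0.05, 0],
    [0, 0.17, -9.2, 0.05, 0],
    [0, 0.18, -9.8, 0.05, 0],
    [0, 0.19, -10.4, 0.05, 0],
    [0, 0.2, -11.0, 0.05, 0],
    [0, 0.2, -11.4, 0.05, 0],
    [0, 0.2, -11.6, 0.05, 0]
  ]
}}

```text
time: 8.25
tool_pos: [0.5582, -0.0029, 0.0128]
tcp_rot: [-3.141, 0.073, -0.0]
wrist_force: [0.6, -0.7, -0.3]
width: 0.001
grip_force: 0.6
```

```bash
python3 -c "
from h import *
here()
for n in ('top','wrist'):
  s2,im,d=cam(n); cv2.imwrite(f'pics/{n}4.png',im[...,::-1])
a=cv2.imread('pics/top4.png')[143:253,200:370];a=cv2.resize(a,(420,272),interpolation=cv2.INTER_CUBIC)
b=cv2.resize(cv2.imread('pics/wrist4.png'),(363,272)); cv2.imwrite('pics/c4.png',cv2.hconcat([a,b]))
"
```

```text
t 8.25 fix mm [ 33.5 -47.8  12.8] F [ 0.6 -0.7 -0.3] w 0.0009320065886063765
```

View pics/c4.png

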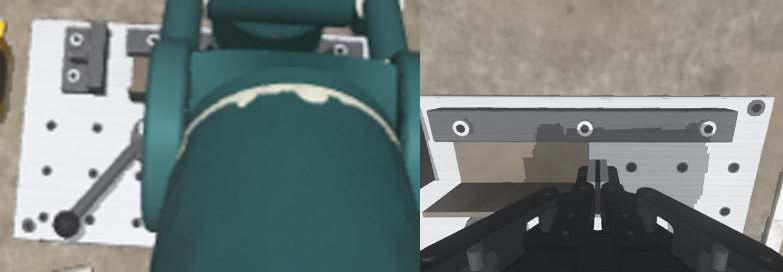

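It is still flush with the fence (edge at row 142 in the wrist half), with about 13 mm left to go.

Request:
{"api": "step_arm", "payload": {
  "motion": [
    [0, 0, -0.2, 0, 0],
    [0, 0, -0.4, 0, 0],
    [0, 0, -0.6, 0, 0],
    [0, 0, -0.8, 0, 0],
    [0, 0, -1.0, 0, 0],
    [0, 0, -1.1, 0, 0],
    [0, 0, -1.1, 0, 0]
  ]
}}

```text
time: 9.05
tool_pos: [0.5587, 0.0078, 0.0129]
tcp_rot: [-3.141, 0.073, -0.001]
wrist_force: [0.6, -0.4, 0.0]
width: -0.003
grip_force: 0.5
```

Request:
{"api": "step_arm", "payload": {
  "motion": [
    [0, 0, -0.05, 0, 0],
    [0, 0, -0.1, 0, 0],
    [0, 0, -0.15, 0, 0],
    [0, 0, -0.15, 0, 0]
  ]
}}

```text
time: 9.45
tool_pos: [0.5587, 0.0091, 0.0128]
tcp_rot: [3.141, -0.073, 0.0]
wrist_force: [0.4, -0.7, 1.0]
width: 0.001
grip_force: 0.9
```

```bash
python3 -c "
from h import *
here()
"
```

```text
t 9.45 fix mm [ 33.4 -35.8  12.8] F [ 0.4 -0.7  1. ] w 0.001048084974385389
```

Request:
{"api": "step_arm", "payload": {
  "motion": [
    [0, 0, -0.05, 0, 0],
    [0, 0, -0.1, 0, 0],
    [0, 0, -0.15, 0, 0],
    [0, 0, -0.15, 0, 0]
  ]
}}

```text
time: 9.85
tool_pos: [0.5587, 0.0107, 0.0128]
tcp_rot: [-3.141, 0.073, -0.0]
wrist_force: [0.6, -3.0, 0.2]
width: 0.001
grip_force: 0.8
```

Request:
{"api": "step_arm", "payload": {
  "motion": [
    [0, 0, -0.05, 0, 0],
    [0, 0, -0.1, 0, 0],
    [0, 0, -0.1, 0, 0]
  ]
}}

```text
time: 10.15
tool_pos: [0.5586, 0.0117, 0.0127]
tcp_rot: [-3.141, 0.073, 0.0]
wrist_force: [0.0, -1.5, 1.7]
width: -0.003
grip_force: 0.7
```

```bash
python3 -c "
from h import *
here()
"
```

```text
t 10.15 fix mm [ 33.2 -33.2  12.7] F [ 0.  -1.5  1.7] w -0.0030593793419243787
```

Request:
{"api": "step_arm", "payload": {
  "motion": [
    [0, 0, -0.05, 0, 0],
    [0, 0, -0.1, 0, 0],
    [0, 0, -0.1, 0, 0]
  ]
}}

```text
time: 10.45
tool_pos: [0.5587, 0.0127, 0.0127]
tcp_rot: [-3.141, 0.073, 0.0]
wrist_force: [0.5, -1.5, 0.2]
width: -0.0
grip_force: 0.6
```

```bash
python3 -c "
from h import *
here()
st,im,d=cam('wrist'); cv2.imwrite('pics/w5.png',im[...,::-1])
s2,im,d=cam('scene'); cv2.imwrite('pics/s5.png',im[...,::-1])
a=cv2.resize(cv2.imread('pics/w5.png'),(400,300)); b=cv2.resize(cv2.imread('pics/s5.png')[145:305,160:373],(400,300),interpolation=cv2.INTER_CUBIC)
cv2.imwrite('pics/c5.png',cv2.hconcat([a,b]))
"
```

```text
t 10.45 fix mm [ 33.3 -32.2  12.7] F [ 0.5 -1.5  0.2] w -0.00045171822414683297
```

View pics/c5.png

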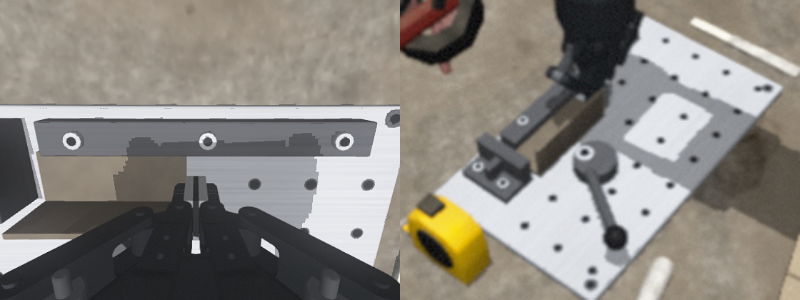

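In the wrist half a thin strip of plate still shows between the stop and the lead end near (35,165), so a few mm remain.

Request:
{"api": "step_arm", "payload": {
  "motion": [
    [0, 0, -0.05, 0, 0],
    [0, 0, -0.1, 0, 0],
    [0, 0, -0.15, 0, 0],
    [0, 0, -0.15, 0, 0]
  ]
}}

```text
time: 10.95
tool_pos: [0.5588, 0.0142, 0.0127]
tcp_rot: [-3.141, 0.073, 0.0]
wrist_force: [0.1, -0.7, -0.2]
width: -0.003
grip_force: 0.5
```

Request:
{"api": "step_arm", "payload": {
  "motion": [
    [0, 0, -0.05, 0, 0],
    [0, 0, -0.1, 0, 0],
    [0, 0, -0.1, 0, 0]
  ]
}}

```text
time: 11.25
tool_pos: [0.5588, 0.0152, 0.0127]
tcp_rot: [-3.141, 0.073, 0.0]
wrist_force: [-0.2, -0.3, -0.4]
width: -0.002
grip_force: 0.4
```

Request:
{"api": "step_arm", "payload": {
  "motion": [
    [0, 0, -0.05, 0, 0],
    [0, 0, -0.1, 0, 0],
    [0, 0, -0.1, 0, 0]
  ]
}}

```text
time: 11.55
tool_pos: [0.5589, 0.0162, 0.0127]
tcp_rot: [-3.141, 0.073, 0.0]
wrist_force: [-0.6, -1.1, -0.8]
width: 0.0
grip_force: 0.4
```

```bash
python3 -c "
from h import *
here()
st,im,d=cam('wrist'); cv2.imwrite('pics/w6.png',im[...,::-1])
a=im[150:340,0:290,::-1]; cv2.imwrite('pics/w6c.png',cv2.resize(a,None,fx=2.75,fy=2.75,interpolation=cv2.INTER_CUBIC))
print(proj('wrist',T2(F,[[.06,.08,.01],[.024,.08,.01],[.06,-.02,.014],[.06,.08,.014]]),st))
"
```

```text
t 11.55 fix mm [ 33.3 -28.7  12.7] F [-0.6 -1.1 -0.8] w 1.1451785596601388e-06
[[ 48.62326084 212.01558603]
 [ 62.42972872 278.79005568]
 [254.67166732 214.52995592]
 [ 42.64575259 214.45804376]]
```

View pics/w6c.png

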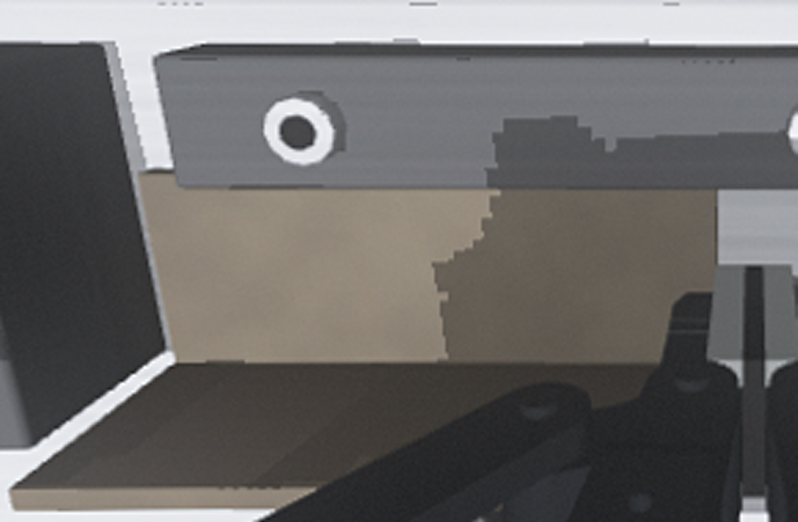

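Only about 1 mm remains: there is a hairline gap between the stop's side edge and the lead end, near (155,270) in the crop.

Request:
{"api": "step_arm", "payload": {
  "motion": [
    [0, 0, -0.05, 0, 0],
    [0, 0, -0.1, 0, 0],
    [0, 0, -0.1, 0, 0]
  ]
}}

```text
time: 11.9
tool_pos: [0.559, 0.0172, 0.0128]
tcp_rot: [-3.141, 0.073, 0.0]
wrist_force: [-0.8, -0.5, -0.6]
width: 0.0
grip_force: 0.4
```

Request:
{"api": "step_arm", "payload": {
  "motion": [
    [0, 0, -0.05, 0, 0],
    [0, 0, -0.1, 0, 0],
    [0, 0, -0.1, 0, 0]
  ]
}}

```text
time: 12.2
tool_pos: [0.559, 0.0181, 0.0128]
tcp_rot: [-3.141, 0.073, 0.0]
wrist_force: [0.1, -0.6, 0.2]
width: 0.003
grip_force: 0.4
```

Request:
{"api": "step_arm", "payload": {
  "motion": [
    [0, 0, -0.05, 0, 0],
    [0, 0, -0.1, 0, 0],
    [0, 0, -0.1, 0, 0]
  ]
}}

```text
time: 12.5
tool_pos: [0.5591, 0.0191, 0.0128]
tcp_rot: [-3.141, 0.073, 0.0]
wrist_force: [-0.4, -0.8, -1.1]
width: 0.0
grip_force: 0.4
```

Request:
{"api": "step_arm", "payload": {
  "motion": [
    [0, 0, -0.05, 0, 0],
    [0, 0, -0.1, 0, 0],
    [0, 0, -0.1, 0, 0]
  ]
}}

```text
time: 12.8
tool_pos: [0.559, 0.0193, 0.0128]
tcp_rot: [3.139, -0.072, -0.0]
wrist_force: [-0.4, -5.6, 0.7]
width: -0.004
grip_force: 2.6
```

The stop was reached: the force jumped to 5.6 N and motion stopped. I'll back off, rise and cross to the outer side of the lever.

Request:
{"api": "step_arm", "payload": {
  "motion": [
    [0, 0, 0.2, 0, 0],
    [0, 0, 0.8, 0, 0],
    [0, 0, 1.3, -2, 0],
    [0, 0, 1.3, -5, 0],
    [0, -1.5, 0, -8, 0],
    [0, -4, -3, -8, 0],
    [0, -6, -6, -8, 0],
    [0, -8, -9.5, -8, 0],
    [0, -9.3, -13.4, -8, 0],
    [0, -9.3, -13.4, -8, 0],
    [0, -9.3, -13.4, -8, 0]
  ]
}}

```text
time: 13.9
tool_pos: [0.4724, 0.159, 0.093]
tcp_rot: [-3.141, 0.069, -0.001]
wrist_force: [0.1, 0.6, 0.2]
width: -0.002
grip_force: 0.0
```

```bash
python3 - <<'E'
from h import *
here()
for n in ('top','wrist'):
  st,im,d=cam(n); cv2.imwrite(f'pics/{n}7.png',im[...,::-1])
b=cv2.resize(cv2.imread('pics/wrist7.png'),(560,420)); cv2.imwrite('pics/c7.png',b)
for ph in (144,):
  u=np.array([np.cos(np.radians(ph)),np.sin(np.radians(ph))]); t=np.array([-u[1],u[0]])
  for d in (28,):
    p=np.array([-7,38])+85*u-d*t; print(p); go(*p,85); go(*p,25)
E
```

```text
t 13.9 fix mm [-59.8 109.9  93. ] F [0.1 0.6 0.2] w -0.0020541560788230346
[-59.30845746 110.61422229]
shift [-0.01 -0.2   0.79] twist -0.0 len 0.8
shift [-0.01 -0.2   6.79] twist -0.0 len 6.8
```

View pics/c7.png

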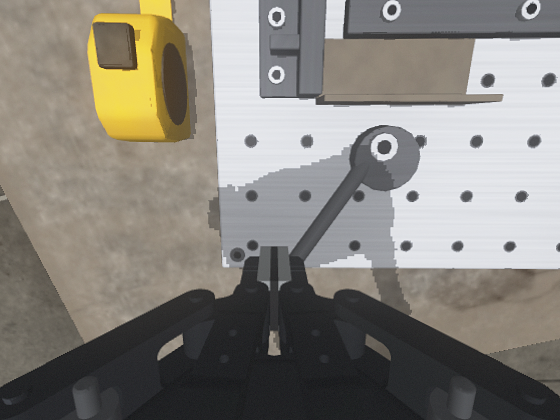

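The angle is home against both the fence and the stop. The fingertips at (275,260) are on the outer side of the lever bar at (305,250). I'll go down and work out the arc.

Request:
{"api": "step_arm", "payload": {
  "motion": [
    [0, 0, -0.2, 3, 0],
    [0, 0, -0.2, 5.5, 0],
    [0, 0, -0.2, 6.6, 0],
    [0, 0, -0.2, 6.8, 0],
    [0, 0, -0.2, 6.8, 0]
  ]
}}

```text
time: 14.5
tool_pos: [0.473, 0.1597, 0.0249]
tcp_rot: [3.141, -0.075, -0.0]
wrist_force: [0.3, 0.3, 0.0]
width: -0.002
grip_force: 0.0
```

```bash
python3 - <<'E'
from h import *
here()
s=bot.read_state()
c,q=np.cos(F[2]),np.sin(F[2]); d0=np.array(s['tool_pos'])[:2]-F[:2]; cur=np.array([c*d0[0]+q*d0[1],-q*d0[0]+c*d0[1]])
for ph in list(range(144,236,5)):
  a=np.radians(ph);u=np.array([np.cos(a),np.sin(a)]); t=np.array([-u[1],u[0]])
  h=abs(11*t[0])+abs(6*t[1])+5.5
  p=np.array([-7,38])+85*u-h*t-cur; print(ph,(p*[.1,-.1]).round(1))
E
```

```text
t 14.5 fix mm [-59.2 110.6  24.9] F [0.3 0.3 0. ] w -0.001664549334267319
144 [ -6.6 -10.1]
149 [-7.1 -9.6]
154 [-7.6 -8.9]
159 [-8.1 -8.2]
164 [-8.5 -7.5]
169 [-8.8 -6.7]
174 [-9.  -5.9]
179 [-9.2 -5.1]
184 [-9.3 -4.4]
189 [-9.3 -3.8]
194 [-9.3 -3.1]
199 [-9.2 -2.4]
204 [-9.1 -1.7]
209 [-8.9 -1.1]
214 [-8.7 -0.4]
219 [-8.4  0.2]
224 [-8.   0.9]
229 [-7.6  1.5]
234 [-7.1  2. ]
```

Request:
{"api": "step_arm", "payload": {
  "motion": [
    [0, -0.5, 0.7, 0, 0],
    [0, -0.7, 1.0, 0, 0],
    [0, -1.2, 1.5, 0, 0],
    [0, -1.7, 2.2, 0, 0],
    [0, -2.2, 2.9, 0, 0],
    [0, -2.6, 3.6, 0, 0],
    [0, -2.9, 4.4, 0, 0],
    [0, -3.1, 5.2, 0, 0],
    [0, -3.3, 6.0, 0, 0],
    [0, -3.4, 6.7, 0, 0],
    [0, -3.4, 7.3, 0, 0],
    [0, -3.4, 8.0, 0, 0],
    [0, -3.3, 8.7, 0, 0],
    [0, -3.2, 9.4, 0, 0],
    [0, -3.0, 10.0, 0, 0],
    [0, -2.8, 10.7, 0, 0],
    [0, -2.5, 11.3, 0, 0],
    [0, -2.5, 11.3, 0, 0]
  ]
}}

```text
time: 16.3
tool_pos: [0.4425, 0.0476, 0.0247]
tcp_rot: [3.14, -0.074, -0.001]
wrist_force: [0.7, -0.7, -0.6]
width: -0.004
grip_force: 0.0
```

```bash
cat >> h.py <<'E'
def lev():
    s=bot.read_state(); c,q=np.cos(F[2]),np.sin(F[2]); d=np.array(s['tool_pos'])[:2]-F[:2]
    cur=np.array([c*d[0]+q*d[1],-q*d[0]+c*d[1]])*1e3
    f=least_squares(lambda v:[*(np.array([-7,38])+v[1]*np.array([np.cos(v[0]),np.sin(v[0])])-(abs(11*np.sin(v[0]))+abs(6*np.cos(v[0]))+5.5)*np.array([-np.sin(v[0]),np.cos(v[0])])-cur)],[3.8,85]).x
    w=np.array(s['wrist_force'][:2]); wf=np.array([c*w[0]+q*w[1],-q*w[0]+c*w[1]]); t=np.array([-np.sin(f[0]),np.cos(f[0])])
    print('cur',cur.round(1),'lever deg',np.degrees(f[0]).round(1),'rad',(f[0]-np.radians(140)).round(2),'r',f[1].round(1),'t(tool)',(t*[1,-1]).round(2),'tangential F',(wf@t).round(1))
E
python3 -c "
from h import *
here();lev()"
```

```text
t 16.3 fix mm [-84.4  -2.7  24.7] F [ 0.7 -0.7 -0.6] w -0.0038181193001386358
cur [-84.4  -2.7] lever deg 219.0 rad 1.38 r 85.8 t(tool) [0.63 0.78] tangential F 1.0
```

Request:
{"api": "step_arm", "payload": {
  "motion": [
    [0, 0.2, 0.35, 0, 0],
    [0, 0.4, 0.7, 0, 0],
    [0, 0.6, 1.0, 0, 0],
    [0, 0.8, 1.3, 0, 0],
    [0, 0.8, 1.3, 0, 0]
  ]
}}

```text
time: 16.8
tool_pos: [0.45, 0.0348, 0.0248]
tcp_rot: [3.14, -0.073, 0.0]
wrist_force: [-0.3, 1.6, 0.1]
width: 0.0
grip_force: 0.2
```

```bash
python3 -c "
from h import *
here();lev()
st,im,d=cam('wrist'); cv2.imwrite('pics/w8.png',im[...,::-1])"
```

```text
t 16.8 fix mm [-76.4 -15.2  24.8] F [-0.3  1.6  0.1] w 0.0003278887309956658
cur [-76.4 -15.2] lever deg 229.2 rad 1.56 r 85.6 t(tool) [0.76 0.65] tangential F -1.3
```

View pics/w8.png

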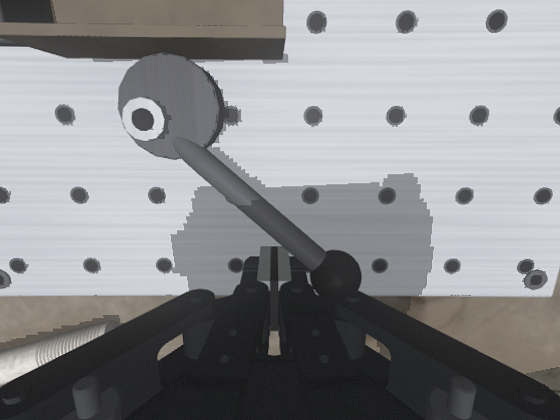

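Wrist view: the cam rim at (180,55) almost touches the upright leg and the fingers bear on the bar near the knob at (335,275). I have gone past the ten-picture limit (this was the 12th), so I'll view no more and go by force from here.

Request:
{"api": "step_arm", "payload": {
  "motion": [
    [0, 0.08, 0.07, 0, 0],
    [0, 0.15, 0.13, 0, 0],
    [0, 0.23, 0.2, 0, 0],
    [0, 0.3, 0.25, 0, 0],
    [0, 0.3, 0.25, 0, 0]
  ]
}}

```text
time: 17.35
tool_pos: [0.4524, 0.0325, 0.0247]
tcp_rot: [3.141, -0.073, -0.001]
wrist_force: [-1.6, 1.1, -0.2]
width: -0.003
grip_force: 0.8
```

```bash
python3 -c "
from h import *
here();lev()"
```

```text
t 17.35 fix mm [-73.8 -17.4  24.7] F [-1.6  1.1 -0.2] w -0.0028220898728620173
cur [-73.8 -17.4] lever deg 231.5 rad 1.6 r 84.9 t(tool) [0.78 0.62] tangential F -1.9
```

Request:
{"api": "step_arm", "payload": {
  "motion": [
    [0, 0.08, 0.06, 0, 0],
    [0, 0.16, 0.12, 0, 0],
    [0, 0.24, 0.19, 0, 0],
    [0, 0.24, 0.19, 0, 0]
  ]
}}

```text
time: 17.75
tool_pos: [0.4545, 0.0306, 0.0246]
tcp_rot: [-3.141, 0.074, 0.001]
wrist_force: [-3.1, 1.4, 1.0]
width: 0.004
grip_force: 1.6
```

```bash
python3 -c "
from h import *
here();lev()"
```

```text
t 17.75 fix mm [-71.6 -19.2  24.6] F [-3.1  1.4  1. ] w 0.0037608628338163287
cur [-71.6 -19.2] lever deg 233.5 rad 1.63 r 84.5 t(tool) [0.8  0.59] tangential F -3.3
```

Force is building. I'll keep going.

Request:
{"api": "step_arm", "payload": {
  "motion": [
    [0, 0.08, 0.06, 0, 0],
    [0, 0.16, 0.12, 0, 0],
    [0, 0.24, 0.18, 0, 0],
    [0, 0.24, 0.18, 0, 0]
  ]
}}

```text
time: 18.15
tool_pos: [0.4562, 0.029, 0.0245]
tcp_rot: [-3.14, 0.074, 0.004]
wrist_force: [-4.7, 3.9, 1.5]
width: -0.001
grip_force: 3.1
```

Request:
{"api": "step_arm", "payload": {
  "motion": [
    [0, 0.08, 0.06, 0, 0],
    [0, 0.16, 0.12, 0, 0],
    [0, 0.16, 0.12, 0, 0]
  ]
}}

```text
time: 18.45
tool_pos: [0.4571, 0.0281, 0.0244]
tcp_rot: [-3.139, 0.074, 0.006]
wrist_force: [-6.1, 6.3, 4.2]
width: 0.004
grip_force: 4.3
```

```bash
python3 -c "
from h import *
here();lev()"
```

```text
t 18.45 fix mm [-69.  -21.6  24.4] F [-6.1  6.3  4.2] w 0.003912384813645533
cur [-69.  -21.6] lever deg 235.9 rad 1.67 r 84.0 t(tool) [0.83 0.56] tangential F -8.6
```

Request:
{"api": "step_arm", "payload": {
  "motion": [
    [0, 0.08, 0.06, 0, 0],
    [0, 0.16, 0.12, 0, 0],
    [0, 0.16, 0.12, 0, 0],
    [0, 0.16, 0.12, 0, 0]
  ]
}}

```text
time: 18.85
tool_pos: [0.4581, 0.0272, 0.0243]
tcp_rot: [-3.139, 0.074, 0.007]
wrist_force: [-7.4, 7.2, 5.5]
width: -0.0
grip_force: 5.3
```

```bash
python3 -c "
from h import *
here();lev()"
```

```text
t 18.85 fix mm [-67.9 -22.4  24.3] F [-7.4  7.2  5.5] w -0.00034623479788781805
cur [-67.9 -22.4] lever deg 236.9 rad 1.69 r 83.9 t(tool) [0.84 0.55] tangential F -10.2
```

Request:
{"api": "step_arm", "payload": {
  "motion": [
    [0, 0.08, 0.06, 0, 0],
    [0, 0.16, 0.12, 0, 0],
    [0, 0.16, 0.12, 0, 0],
    [0, 0.16, 0.12, 0, 0]
  ]
}}

```text
time: 19.25
tool_pos: [0.4589, 0.0264, 0.0243]
tcp_rot: [-3.138, 0.075, 0.01]
wrist_force: [-10.0, 9.9, 7.0]
width: 0.004
grip_force: 6.7
```

```bash
python3 -c "
from h import *
here();lev()"
```

```text
t 19.25 fix mm [-67.  -23.2  24.3] F [-10.    9.9   7. ] w 0.0035764136395156857
cur [-67.  -23.2] lever deg 237.7 rad 1.7 r 83.8 t(tool) [0.84 0.53] tangential F -13.9
```

Jammed at about 14 N. I'll back off, rise and clear the view.

Request:
{"api": "step_arm", "payload": {
  "motion": [
    [0, -0.4, -0.3, 0, 0],
    [0, -1.2, -0.8, 0, 0],
    [0, -2.2, -1.4, 0, 0],
    [0, -2.2, -1.4, -3, 0],
    [0, -2.2, -1.4, -7, 0],
    [0, -2.2, -1.4, -11, 0],
    [0, -2.2, 2, -14, 0],
    [0, -2.2, 6.5, -16, 0],
    [0, -2.2, 11, -16, 0],
    [0, -2.2, 15, -16, 0],
    [0, -2.2, 19, -16, 0],
    [0, -2.2, 23, -16, 0],
    [0, -2.2, 23, -16, 0],
    [0, -2.2, 23, -16, 0]
  ]
}}

```text
time: 20.65
tool_pos: [0.4288, -0.2044, 0.1848]
tcp_rot: [-3.141, 0.077, -0.0]
wrist_force: [0.0, 0.2, 0.2]
width: 0.006
grip_force: 0.0
```

```bash
python3 - <<'E'
from h import *
here()
st,im,d=cam('top'); cv2.imwrite('pics/top9.png',im[...,::-1])
a=cv2.imread('pics/top0.png').astype(int); b=im[...,::-1].astype(int)
c,Rm,o=pose('top'); K=np.array(c['mtx'])
vv,uu=np.mgrid[140:260,195:375]; px=np.c_[uu.ravel(),vv.ravel()].astype(float)
n=cv2.undistortPoints(px[:,None],K,np.array([c['k1'],0,0,0.]))[:,0]
z=d[140:260,195:375].ravel(); P=o+(np.c_[n[:,0],-n[:,1],-np.ones(len(n))]*z[:,None])@Rm.T
cc,q=np.cos(F[2]),np.sin(F[2]); e=P[:,:2]-F[:2]; X=(cc*e[:,0]+q*e[:,1])*1e3; Y=(-q*e[:,0]+cc*e[:,1])*1e3; Z=P[:,2]*1e3
def box(n,m): print(n,m.sum(), 'x',np.percentile(X[m],[2,50,98]).round(1),'y',np.percentile(Y[m],[2,50,98]).round(1),'z',np.median(Z[m]).round(1)) if m.sum() else print(n,0)
box('upright top',(Z>44)&(Z<58)&(X>5)&(X<40)&(Y<76)&(Y>-150))
box('knob',(Z>44)&(Z<58)&(X<-40)&(Y<70))
# line slope of upright leg
m=(Z>44)&(Z<58)&(X>5)&(X<40)&(Y<76)&(Y>-150)
if m.sum()>5: print('slope rad',np.polyfit(Y[m],X[m],1))
# angle colour mask (brownish: R-B) on the plate region
rgb=im[140:260,195:375].reshape(-1,3).astype(int); br=(rgb[:,0]-rgb[:,2]>12)
L=np.array(onz('top',(0,0),.014)) # flat-leg height map
W=o+(np.c_[n[:,0],-n[:,1],-np.ones(len(n))]@Rm.T)*((.014-o[2])/((np.c_[n[:,0],-n[:,1],-np.ones(len(n))]@Rm.T)[:,2]))[:,None]
e=W[:,:2]-F[:2]; X2=(cc*e[:,0]+q*e[:,1])*1e3; Y2=(-q*e[:,0]+cc*e[:,1])*1e3
m=br&(X2>-60)&(X2<80)&(abs(Y2)<140)
print('brown',m.sum(),'x',np.percentile(X2[m],[1,50,99]).round(1),'y',np.percentile(Y2[m],[1,50,99]).round(1))
for y0 in range(-15,80,15):
    k=m&(abs(Y2-y0)<4); print(y0,X2[k].max().round(1) if k.any() else None,X2[k].min().round(1) if k.any() else None)
# bystander change
df=np.abs(a-b).sum(2)
for nme,(r0,r1,c0,c1) in dict(tape=(148,196,176,205),bolt=(248,272,188,242),soap=(184,252,371,382)).items(): print(nme,'changed px',(df[r0:r1,c0:c1]>60).sum())
E
```

```text
t 20.65 fix mm [ -86.3 -255.1  184.8] F [0.  0.2 0.2] w 0.006104136274490063
upright top 116 x [20.4 22.2 25. ] y [-18.2  29.1  72.4] z 49.4
knob 98 x [-75.  -64.3 -55. ] y [-59.4 -50.3 -36.7] z 48.8
slope rad [3.36646765e-03 2.22643272e+01]
brown 654 x [28.8 44.  59.6] y [-17.6  30.2  79. ]
-15 57.8 28.9
0 59.3 30.2
15 58.4 29.4
30 59.8 28.6
45 59.0 29.9
60 60.2 29.1
75 57.3 28.6
tape changed px 1
bolt changed px 0
soap changed px 124
```

Request:
{"api": "step_arm", "payload": {
  "motion": [
    [0, 0, 4, -1, 0],
    [0, 0, 8, -2, 0],
    [0, 0, 12, -3, 0],
    [0, 0, 16, -4, 0],
    [0, 0, 20, -4, 0],
    [0, 0, 20, -4, 0],
    [0, 0, 20, -4, 0]
  ]
}}

```text
time: 21.4
tool_pos: [0.4202, -0.4025, 0.2243]
tcp_rot: [-3.139, 0.073, 0.001]
wrist_force: [0.2, -0.0, -0.2]
width: 0.005
grip_force: 0.0
```

```bash
python3 - <<'E'
from h import *
here()
a=cv2.imread('pics/top0.png').astype(int)
st,im,d=cam('top'); b=im[...,::-1].astype(int); df=np.abs(a-b).sum(2)
print((df[184:252,371:382]>60).sum(),(df[148:196,176:205]>60).sum(),(df[248:272,188:242]>60).sum())
for x in (a,b):
    s=x[184:252,368:386]; m=s.min(2)>190; r,c=np.nonzero(m); print(m.sum(), r.mean()+184 if len(r) else 0,c.mean()+368 if len(c) else 0)
E
```

```text
t 21.4 fix mm [ -85.7 -453.4  224.3] F [ 0.2 -0.  -0.2] w 0.005158815716878056
0 1 0
314 217.85350318471336 374.6656050955414
314 217.7547770700637 374.6656050955414
```

All three bystanders are unmoved, the angle is home and the lever is holding. I'll hand the job in.

```bash
python3 -c "
from workcell import bot
print(bot.finish_job())"
```

```text
the job is handed in; nothing more can be done
None
```

Job handed in at about 21 s (no verdict was returned): the angle is flush to the fence, up against the end stop and clamped by the cam (lever about 1.69 rad, pushed to about 14 N), bystanders unmoved and hand clear; I viewed 12 pictures, two over the limit of 10.

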